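Cap the microscope cases

TASK

Close the three microscope cases lying in the wooden rack: their caps lie mixed up on the table and the sizes differ only slightly, so offer each cap to the cases until you find the one it slides onto, then push it fully home against the case's shoulder. Try gently and never force a wrong cap, leave the cases lying in their bays, and do not disturb the pencil box and the tissues.

Things in the scene. Friction and masses are not known exactly. Their poses are not given: they have to be found in the camera images.
- rack: plywood rack, fixed: a base board 9 mm thick, 282 mm wide, with dividers 12 mm thick, 26 mm high above it, forming three bays 78 mm wide centred at y = -90, 0, +90 mm. Origin: on the table, middle of the line of bay mouths; x into the bays, z up. The board is a landing from x = -92 mm to the mouths; the back board's face is at x = +133 mm, its top 55 mm above the table
- case_a: grey plastic case lying in a bay: a box 80 mm long with an open neck 45 mm long, stepped in 3.7 mm all round, at the end facing the robot; neck tip tapered in 2 mm over its last 5 mm. The three cases are 50 wide x 48 high, 55 x 43 and 60 x 38 mm; which is which is not told. Origin: centre of the box's underside; x from neck to back end, z up. Shoulder at x = -40 mm, neck tip at x = -85 mm
- case_b: another case like case_a, same frame, one of the three sizes. Each case is loose, 0.13 to 0.25 kg, lies on the rack's base board, neck towards the robot, back end within 3 mm of the back board (it may slide back that far when pushed), with 6 to 17 mm of room at each side in the bay
- case_c: the third case, like case_a, same frame. Which bay each case lies in varies
- cap_p: grey plastic slip-on cap lying on the table: a box 70 mm long, walls 2.5 mm, open at the end away from the robot, low ribs on top near the closed end. The three caps are 50 wide x 48 high, 55 x 43 and 60 x 38 mm outside; which is which is not told. Origin: centre of its underside; x to the open mouth (mouth at +35 mm, closed end at -35 mm), z up. 35 to 70 g
- cap_q: another cap like cap_p, same frame. Each cap goes over the neck of one case only, with 1.2 mm to spare on every side, when its underside is level with that case's; on the wrong case it stops on the tip's taper within 4 mm (after the case has slid against the back board)
- cap_r: the third cap, like cap_p, same frame. The right cap slides on under a light push (a few N) and needs pushing all the way. A cap that is fully home meets the shoulder and is flush with its case: its origin then lies at x = -75 mm, y = 0, z = 0 in the case's frame
- case_a_home (a point): the point where a cap's origin lies when it is fully home on case_a: 75 mm from the case's origin towards the neck, at the height of its underside
- case_b_home (a point): the point where a cap's origin lies when it is fully home on case_b: 75 mm from the case's origin towards the neck, at the height of its underside
- case_c_home (a point): the point where a cap's origin lies when it is fully home on case_c: 75 mm from the case's origin towards the neck, at the height of its underside
- pencil_box: bystander: flat cardboard box of coloured pencils, 92 x 75 x 18 mm, loose on the table at the right. Origin: centre of its underside
- tissues: bystander: white packet of tissues, 105 x 55 x 26 mm, loose on the table at the right. Origin: centre of its underside. (Opposite, at the far left beyond the work, stands a fixed black microscope about 360 mm tall)
There are look-alikes about, which are no part of the job. Leave any green or purple look-alike of the case_b alone.

How it is judged (in metres and radians):
At the end, for the whole second after the job is handed in: Each of the three cases wears a cap that is fully home: the cap's origin within 4 mm of that case's home point; every case lies flat in its bay, less than 30 mm from where it was; all is at rest (distance between any of cap_p, cap_q, cap_r and case_a_home below 0.004 m and distance between any of cap_p, cap_q, cap_r and case_b_home below 0.004 m and distance between any of cap_p, cap_q, cap_r and case_c_home below 0.004 m and distance of each of case_a, case_b, case_c from where it was at the start of the episode below 0.03 m and angle between each of case_a, case_b, case_c's own z axis and vertical below 0.1 rad and linear speed of each of case_a, case_b, case_c, cap_p, cap_q, cap_r below 0.02 m/s); the robot touches nothing.
It fails at once if a cap is forced: more than 120 N between a cap and a case (contact force between any of cap_p, cap_q, cap_r and case_a above 120 N or contact force between any of cap_p, cap_q, cap_r and case_b above 120 N or contact force between any of cap_p, cap_q, cap_r and case_c above 120 N).
It fails at once if the pencil box or the tissues are moved more than 30 mm (distance of any of pencil_box, tissues from where it was at the start of the episode above 0.03 m).
It also fails if it takes over 72 s, if anything falls off the work surface, if the arm or the gripper's body presses on something with over 40 N, if the wrist force passes 120 N, or if a joint passes its speed limit or range.

ROBOT

A 6-joint arm with a two-finger parallel gripper is mounted at the origin on the work surface. World frame = base frame: x ahead of the robot, y to its left, z up, the work surface at z = 0. Lengths are in mm, angles in rad, forces in N, time in s.
With the tool pointing down it reaches from about 350 to 975 mm from the base axis. Payload 7.1 kg.
Tool frame: the origin (TCP) lies at the centre of the arm's flange, where the gripper is bolted on; the fingertips stand 182 mm ahead of it and the grasp point (between the pads) lies 163 mm ahead of it; z points along the fingers, y is the line along which they close (so a half turn about z gives the same grasp; the last joint's range is limited). The gripper opens to 88 mm and grips with 3 to 60 N. Pads are 20 mm wide; open, the fingers measure 115 mm over their backs; the gripper's body (75 mm by 178 mm) begins 61 mm behind the grasp point.
Start: joints at [-1.197, 0.423, 1.63, -0, 1.089, -0.019], TCP at [239.252, -577.378, 404.675] pointing down, gripper open.
Joint ranges: [-3, 3], [-0.9, 2.11], [0.09, 2.58], [-1.31, 4.45], [0.11, 2.69], [-2.54, 2.54]. Speed limits (rad/s): [2.39, 2.39, 3.01, 3.14, 3.14, 3.14].

INTERFACE

Orientations are given as a rotation vector (axis times angle).
In Python, from workcell import readout, get_image, ctrl gives the robot as it stands.
- The arm moves only by the tool step_arm, never from a script. Its argument "targets" is a list that holds one entry, the list of rows, each a list of 7 numbers: the shift along the world's x, y, z as a fraction of full scale, then the turn, a rotation vector about the world's x, y, z as a fraction of full scale, then the opening, from 0 (shut) to 1 (fully open). In form: [[[dx, dy, dz, wx, wy, wz, claw], ...]]. A call has exactly 5 rows; each row shifts and turns the commanded pose from where the row before left it; what a row does not reach is not made up. Full scale, the value 1, is 0.05 m for a shift and 4 degrees for a turn. A row lasts 1/8 s, in which the tool goes at most 62.5 mm and 10.7 degrees, less where a joint would pass 70% of its speed; a pose out of reach is approached as far as the arm can. A call with a number of a shift or a turn outside -1 to 1 is refused whole. A call with a gripper value outside its range is refused whole. The fingers move at their own pace and stop on an object; the grip force is fixed at half the most. Time passes only in rows, so rows that do not move let the fingers close, or fill a call up. It gives the time, the measured TCP pose, the force, the opening and the grip force at its end, in the units of the state.
- readout.get_obs(): the state, without advancing time (a new reading comes with each control period).
- get_image(name): name is "scene" or "top" or "wrist"; returns a dict with "pixels" (384x512x3 uint8, red, green, blue), "intrinsics" (3x3 intrinsics, pixels), "extrinsics" (4x4, takes a point from world to camera coordinates). Camera axes: x right, y down, z forward; pixel columns grow to the right and rows downward; lengths in mm; the calibration is good to about 2 mm. A picture is of the moment at which its call begins. There is no depth.
- ctrl.close_job(): hands the job in; it is judged then, once.
The state is a dict: "t": time; "qpos": joint angles; "qvel": joint speeds; "joint_torque": joint torques, N m; "ee_pos": TCP position; "orientation": TCP orientation; "ft_force": force on the tool from outside, world axes, zero at the start; "moment": the same for the moment, N m; "width": finger opening in mm; "grasp_force": force on a finger pad.
Only numpy, scipy, OpenCV 4.12 (cv2) and the standard library are available. Lean on these libraries where they do the work, as an engineer would, in place of code of your own. Each camera call takes 0.05 s, during which the arm holds its last target. There are 200 camera calls.

## Working session

There is one attempt and no reset: what is moved stays moved. The work goes in short steps, Python scripts to look and compute and a tool call to move; the robot and the scene stay as the last step left them, time stands still between calls to the robot, and variables do not carry over. Pictures are saved under pics/ and viewed, at most 10 in all, crops included, and the job is handed in when it is done.

Besides the shell and the picture viewer there is one more tool, called after "Emit:" by a JSON object that holds its "op" and its "data", one argument or row to a line. step_arm: Moves the arm, as the interface text tells. Shift numbers are shares of 0.05 m and turn numbers shares of 4 degrees, none past 1 either way. Its arguments: {"type":"object","properties":{"targets":{"type":"array"}},"required":["targets"]}

```bash
mkdir -p pics
cat > h.py <<'E'
import numpy as np, cv2
from workcell import readout, get_image, ctrl
def save(name,fn):
    d=get_image(name); np.savez('pics/'+fn+'.npz',p=d['pixels'],K=d['intrinsics'],E=d['extrinsics'])
    cv2.imwrite('pics/'+fn+'.png',np.ascontiguousarray(d['pixels'][:,:,::-1])); return d
def ld(fn):
    z=np.load('pics/'+fn+'.npz'); return z['p'],np.array(z['K'],float),np.array(z['E'],float)
def at(fn,uv,z):
    p,K,E=ld(fn); R,t=E[:3,:3],E[:3,3]; c=-R.T@t
    d=R.T@np.linalg.inv(K)@np.array([*uv,1.]); return c+d*(z-c[2])/d[2]
def proj(fn,X):
    p,K,E=ld(fn); q=K@(E[:3,:3]@np.array(X,float)+E[:3,3]); return q[:2]/q[2]
def tri(obs):
    A=[];b=[]
    for fn,uv in obs:
        p,K,E=ld(fn);P=K@E[:3]
        for i in range(2):
            r=P[i]-uv[i]*P[2];r=r/np.linalg.norm(r[:3]);A.append(r[:3]);b.append(-r[3])
    s=np.linalg.lstsq(np.array(A),np.array(b),rcond=None);return s[0]
E
python3 - <<'E'
from h import *
a=[save(n,n+'0') for n in('scene','top','wrist')]
for n,d in zip('stw',a):
    E=np.array(d['extrinsics']);print(n,np.round(-E[:3,:3].T@E[:3,3]),np.round(E[:3,:3],2).tolist(),np.array(d['intrinsics'])[0,0])
v=np.vstack([np.hstack([cv2.resize(a[0]['pixels'],(400,300)),cv2.resize(a[2]['pixels'],(400,300))])])
cv2.imwrite('pics/c0.png',v[:,:,::-1])
cv2.imwrite('pics/t0.png',cv2.resize(a[1]['pixels'],(800,600),interpolation=cv2.INTER_CUBIC)[:,:,::-1])
print(readout.get_obs())
E
```

```text
s [1071.  456.  945.] [[-0.68, 0.74, 0.01], [0.57, 0.53, -0.63], [-0.47, -0.42, -0.78]] 450.19656082926406
t [ 442.  -16. 1519.] [[0.01, -1.0, 0.01], [-1.0, -0.01, -0.05], [0.05, -0.01, -1.0]] 487.93943679904476
w [ 313. -547.  383.] [[0.38, -0.92, -0.0], [-0.89, -0.37, 0.29], [-0.27, -0.11, -0.96]] 306.8093854424948
{'t': 0.15, 'qpos': array([-1.19704896e+00,  4.23670814e-01,  1.63046202e+00,  3.49386992e-05,
        1.08860569e+00, -1.90091411e-02]), 'qvel': array([-0.00251569, -0.00255765, -0.00153355,  0.00110488, -0.00100017,
       -0.00081657]), 'joint_torque': array([ 1.25589057e-03, -5.44986320e+01, -2.73919863e+01,  6.44691498e-02,
        2.04915373e-02, -5.21715833e-05]), 'ee_pos': array([ 239.1594757 , -577.21575315,  404.09731142]), 'orientation': array([-3.08010362e+00, -6.12736680e-01,  2.69637236e-04]), 'ft_force': array([ 1.33864093,  0.30205232, -0.62415916]), 'moment': array([ 0.02424244,  0.01884456, -0.02088534]), 'grasp_force': 0.0, 'width': 88.0227192795069}
```

View pics/t0.png

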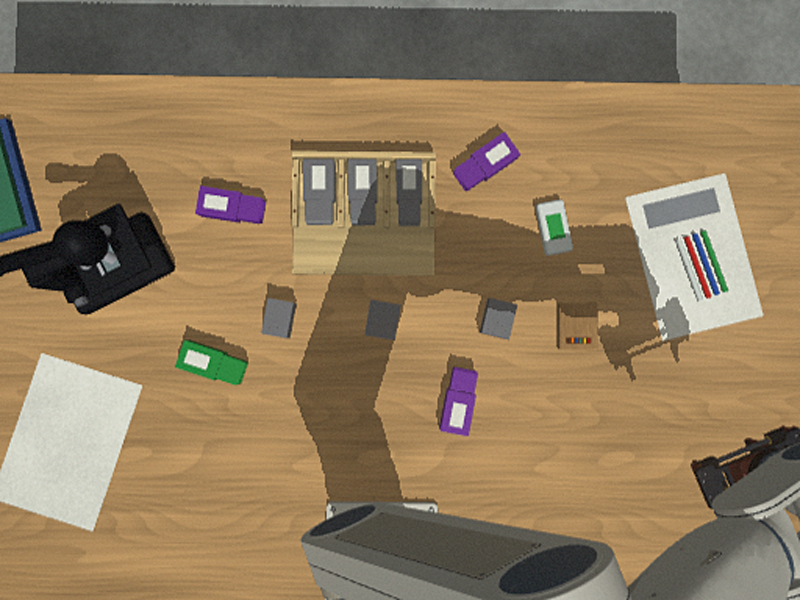

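View pics/c0.png

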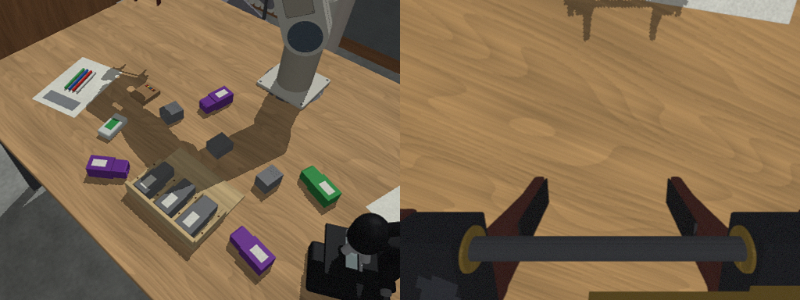

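The top view (800x600) shows the three plain grey caps at about (279,317), (383,320) and (499,318). The rack is at (363,207) with its cases in the bays, the pencil box at (577,325) and the tissues at (552,225). The small cases in purple and green are the look-alikes.

Run:
```python
from h import *
s=1.5625
for n,uv,z in [('cap1',(279,317),42),('cap2',(383,320),42),('cap3',(499,318),42),('rackL mouth',(292,275),9),('rackR mouth',(434,275),9),('backL',(291,150),55),('backR',(435,150),55),('tissue',(552,225),26),('pencil',(577,325),18)]:
    print(n,np.round(at('top0',(uv[0]/s,uv[1]/s),z)))
```

```text
cap1 [464. 205.  42.]
cap2 [460.   4.  42.]
cap3 [ 466. -221.   42.]
rackL mouth [548. 186.   9.]
rackR mouth [551. -96.   9.]
backL [788. 186.  55.]
backR [791. -94.  55.]
tissue [ 651. -327.   26.]
pencil [ 455. -378.   18.]
```

Emit:
{"op": "step_arm", "data": {
  "targets": [
    [[0.3,0.77,0,0,0,-0.375,1],[0.3,0.77,0,0,0,-0.375,1],[0.3,0.77,0,0,0,-0.375,1],[0.3,0.77,0,0,0,-0.375,1],[0.3,0.77,0,0,0,-0.375,1]]
  ]
}}

```text
t: 0.78
ee_pos: [314.5, -383.6, 404.5]
orientation: [-3.115, -0.408, 0.0]
ft_force: [-0.1, -0.3, 0.0]
width: 87.9
grasp_force: 0.0
```

Emit:
{"op": "step_arm", "data": {
  "targets": [
    [[0.3,0.77,0,0,0,-0.375,1],[0.3,0.77,0,0,0,-0.375,1],[0.3,0.77,0,0,0,-0.375,1],[0.3,0.77,0,0,0,-0.375,1],[0.3,0.77,0,0,0,-0.375,1]]
  ]
}}

```text
t: 1.4
ee_pos: [389.5, -191.1, 404.7]
orientation: [3.135, 0.204, 0.0]
ft_force: [0.1, -0.1, 0.2]
width: 88.2
grasp_force: 0.0
```

Emit:
{"op": "step_arm", "data": {
  "targets": [
    [[0.2,0.77,0,0,0,-0.375,1],[0.2,0.77,0,0,0,-0.375,1],[0.2,0.77,0,0,0,-0.375,1],[0.2,0.77,0,0,0,-0.375,1],[0,0,0,0,0,0,1]]
  ]
}}

```text
t: 2.02
ee_pos: [429.5, -36.6, 404.6]
orientation: [-3.141, -0.047, 0.0]
ft_force: [-1.0, 0.4, -0.0]
width: 87.8
grasp_force: 0.0
```

Run:
```python
from h import *
save('wrist','w1');o=readout.get_obs();print(o['t'],o['ee_pos'],o['orientation'])
p=ld('w1')[0];cv2.imwrite('pics/w1b.png',cv2.resize(p,(800,600),interpolation=cv2.INTER_CUBIC)[:,:,::-1])
```

```text
2.075 [429.26769583 -37.59488864 404.56166601] [ 3.14110392e+00  4.59422963e-02 -5.29593178e-04]
```

View pics/w1b.png

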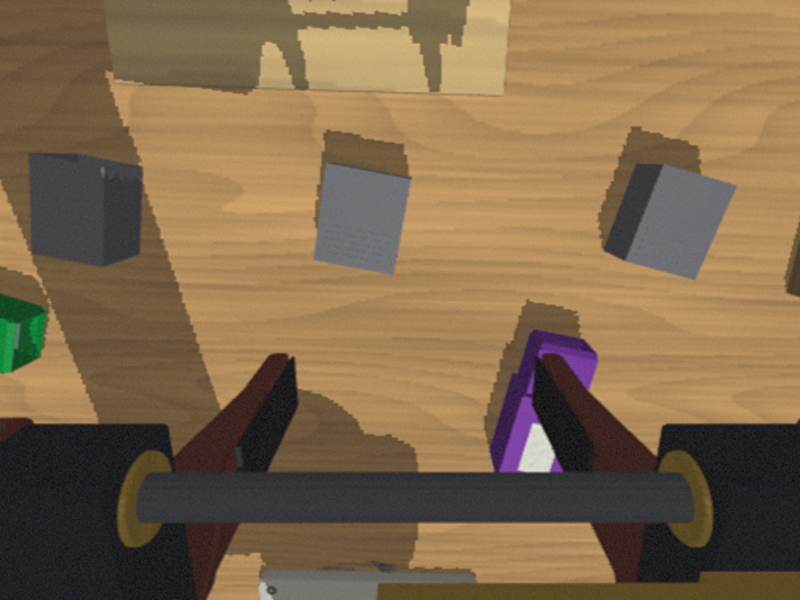

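The wrist view (800x600) shows all three cap tops. Left cap corners: (30,153), (104,162), (103,266), (31,250). Middle: (326,163), (410,178), (395,274), (315,260). Right: (662,165), (736,185), (696,279), (626,258). Next I'll take two views further forward, for heights and for the rack.

Emit:
{"op": "step_arm", "data": {
  "targets": [
    [[0.3,0.16,0,0,0,0,1],[0.3,0.16,0,0,0,0.2,1],[0.3,0.16,0,0,0,0.2,1],[0.3,0.16,0,0,0,0,1],[0,0,0,0,0,0,1]]
  ]
}}

```text
t: 2.7
ee_pos: [490.4, -5.9, 404.5]
orientation: [3.14, 0.086, 0.0]
ft_force: [-0.0, -0.3, 0.4]
width: 87.9
grasp_force: 0.0
```

Run:
```python
from h import *
save('wrist','w2');o=readout.get_obs();print(o['t'],o['ee_pos'],o['orientation'])
```

```text
2.75 [489.62121812  -6.13020355 404.35704722] [ 3.14038114e+00  8.60982874e-02 -1.13793003e-03]
```

Emit:
{"op": "step_arm", "data": {
  "targets": [
    [[0.7,0.3,0,0,0,0,1],[0.7,0.3,0,0,0,0.2,1],[0.7,0.3,0,0,0,0,1],[0,0,0,0,0,0,1],[0,0,0,0,0,0,1]]
  ]
}}

```text
t: 3.38
ee_pos: [593.3, 38.3, 404.2]
orientation: [3.14, 0.107, -0.003]
ft_force: [-0.6, -0.8, 0.4]
width: 88.0
grasp_force: 0.0
```

Run:
```python
from h import *
save('wrist','w3');o=readout.get_obs();print(o['t'],o['ee_pos'],o['orientation'])
for n in('w2','w3'):
  p=ld(n)[0];cv2.imwrite('pics/%sb.png'%n,cv2.resize(p,(800,600),interpolation=cv2.INTER_CUBIC)[:,:,::-1])
```

```text
3.425 [593.16962991  38.19872538 404.34847853] [ 3.13964497e+00  1.06542785e-01 -2.45421471e-03]
```

View pics/w2b.png

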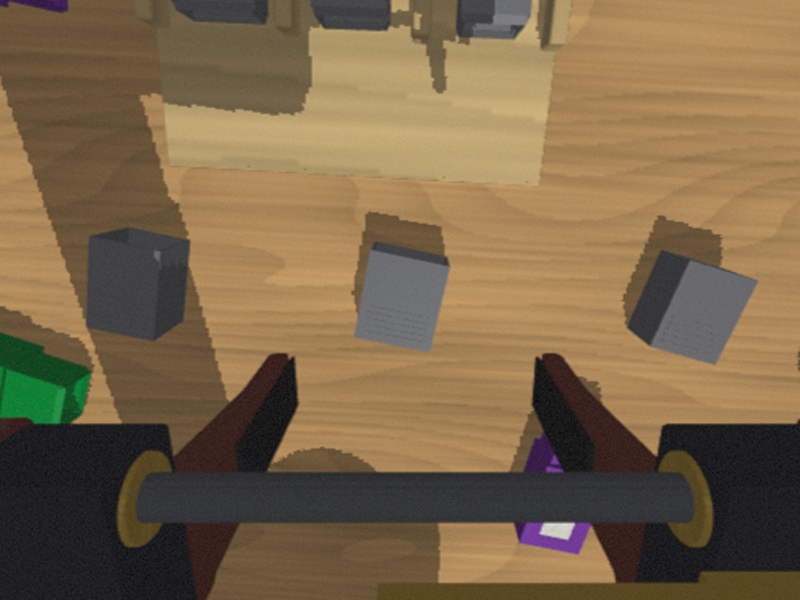

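View pics/w3b.png

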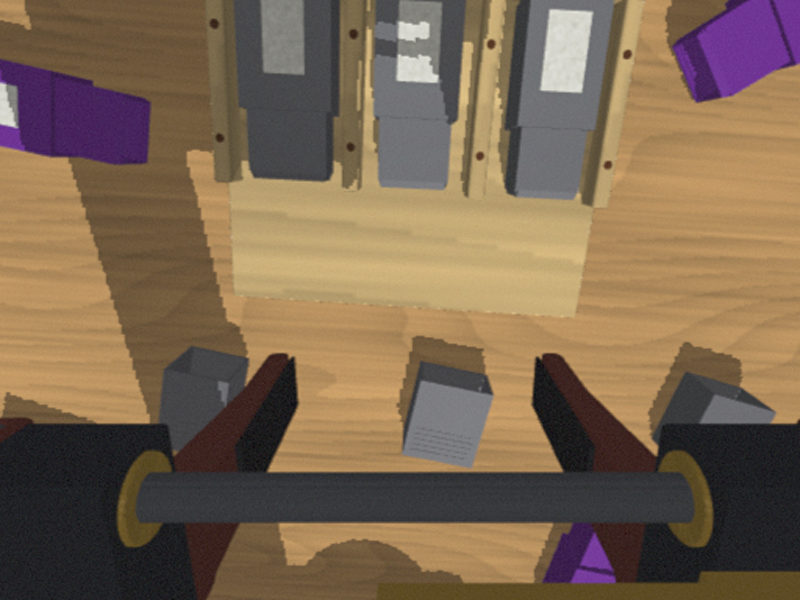

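The w2 view shows all three caps again. Top corners: left (90,237), (159,249), (152,339), (87,327); middle (372,248), (448,264), (431,351), (355,337); right (689,259), (757,281), (716,363), (652,346). The w3 view shows the case necks (tips at rows ~180-198) and the shoulders (~rows 108-128). I'll enlarge these.

Run:
```python
from h import *
s=1.5625
w1=dict(L=[(30,153),(104,162),(103,266),(31,250)],M=[(326,163),(410,178),(395,274),(315,260)],R=[(662,165),(736,185),(696,279),(626,258)])
w2=dict(L=[(90,237),(159,249),(152,339),(87,327)],M=[(372,248),(448,264),(431,351),(355,337)],R=[(689,259),(757,281),(716,363),(652,346)])
for k in 'LMR':
    P=np.array([tri([('w1',np.array(a)/s),('w2',np.array(b)/s)]) for a,b in zip(w1[k],w2[k])])
    print(k,P[:,2].round(1))
    for h in(48,43,38):
        for f,w in(('w1',w1),('w2',w2)):
            Q=np.array([at(f,np.array(a)/s,h) for a in w[k]]);m=((Q[0]+Q[1])-(Q[2]+Q[3]))/2
            print(' ',h,f,'w',np.round([np.linalg.norm(Q[0]-Q[1]),np.linalg.norm(Q[2]-Q[3])],1),'l',np.linalg.norm(m).round(1),'c',Q.mean(0).round(1)[:2],'yaw',np.degrees(np.arctan2(m[1],m[0])).round(1))
p=ld('w3')[0]
cv2.imwrite('pics/r3.png',cv2.resize(p[0:150,125:415],None,fx=2.75,fy=2.75,interpolation=cv2.INTER_CUBIC)[:,:,::-1])
```

```text
L [48.9 53.6 40.3 58.2]
  48 w1 w [48.7 50.2] l 70.0 c [469.1 204.7] yaw -10.1
  48 w2 w [47.9 47.7] l 69.3 c [468.3 205.2] yaw -9.8
  43 w1 w [49.5 50.9] l 71.0 c [468.5 208.3] yaw -10.1
  43 w2 w [48.6 48.4] l 70.3 c [466.8 208.3] yaw -9.8
  38 w1 w [50.2 51.7] l 72.0 c [467.9 211.8] yaw -10.1
  38 w2 w [49.3 49.1] l 71.4 c [465.3 211.4] yaw -9.8
M [33.8 30.1 34.6 35.6]
  48 w1 w [57.3 57.8] l 67.6 c [467.4   1.4] yaw -7.9
  48 w2 w [55.2 58.1] l 68.3 c [470.1   2.5] yaw -7.9
  43 w1 w [58.2 58.7] l 68.6 c [466.8   1.9] yaw -7.9
  43 w2 w [56.1 58.9] l 69.3 c [468.6   2.5] yaw -7.9
  38 w1 w [59.1 59.5] l 69.6 c [466.1   2.4] yaw -7.9
  38 w2 w [56.9 59.8] l 70.3 c [467.1   2.6] yaw -7.9
R [36.  44.5 37.8 53.2]
  48 w1 w [54.1 54.7] l 66.8 c [ 471.6 -220.5] yaw -12.4
  48 w2 w [54.3 52.6] l 67.7 c [ 472.5 -220.1] yaw -11.9
  43 w1 w [54.9 55.5] l 67.8 c [ 471.  -223.2] yaw -12.4
  43 w2 w [55.1 53.4] l 68.7 c [ 471.1 -223.3] yaw -11.9
  38 w1 w [55.7 56.3] l 68.8 c [ 470.5 -226. ] yaw -12.4
  38 w2 w [55.9 54.1] l 69.7 c [ 469.6 -226.6] yaw -11.9
```

View pics/r3.png

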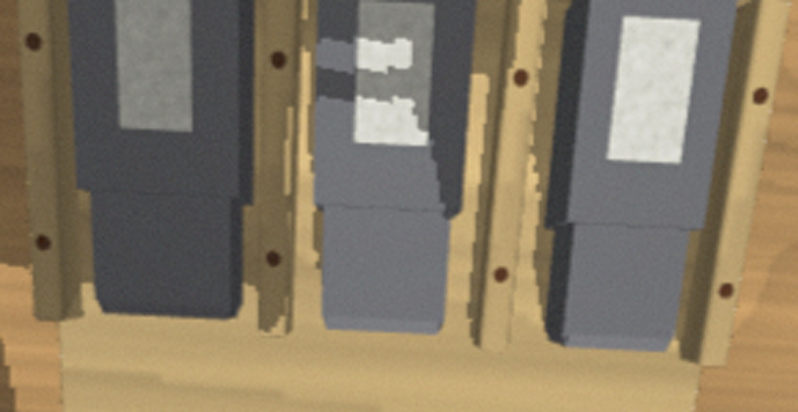

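The crop (offset 125,0, scale 2.75) shows shoulder top edges at left (76,190)-(242,198), middle (314,206)-(445,211), right (568,222)-(704,229). The tips end at rows ~315, 330 and 347.

Run:
```python
from h import *
g=lambda u:(np.array(u)/2.75+[125,0])
# shoulder L,R ; side-edge point further back on left,right of top face ; neck left/right edges near shoulder and near tip
C=dict(L=[(76,190),(242,196),(69,20),(239,20)],M=[(314,206),(445,211),(318,100),None],R=[(568,222),(704,230),(585,10),(732,10)])
for k in C:
  for h in(48,43,38):
    Q=[None if u is None else at('w3',g(u),h+9) for u in C[k]]
    m=(Q[0]+Q[1])/2; d=Q[2]-Q[0]
    s='%s %d w %.1f mid %s yawL %.1f shoulderyaw %.1f'%(k,h,np.linalg.norm(Q[1]-Q[0]),m.round(1),np.degrees(np.arctan2(d[1],d[0])),np.degrees(np.arctan2(Q[0][0]-Q[1][0],-(Q[0][1]-Q[1][1])))%180)
    if Q[3] is not None: d=Q[3]-Q[1]; s+=' yawR %.1f'%np.degrees(np.arctan2(d[1],d[0]))
    print(s)
T=dict(L=[(95,197),(237,199),(103,300),(232,308)],M=[(322,208),(447,213),(329,318),(440,322)],R=[(572,224),(687,230),(568,335),(672,338)])
H=dict(L=38,M=48,R=43)
for k in T:
  for h in([38] if k=='L' else [48,43]):
    Q=[at('w3',g(u),h+9-3.7) for u in T[k]]
    a,b=(Q[0]+Q[1])/2,(Q[2]+Q[3])/2;d=a-b
    print(k,h,'neck w',np.linalg.norm(Q[0]-Q[1]).round(1),'tipw',np.linalg.norm(Q[2]-Q[3]).round(1),a.round(1),b.round(1),np.degrees(np.arctan2(d[1],d[0])).round(1))
# screws on divider tops z=35, mouth corners
for n,u,z in[('d0',(43,243),35),('d1',(273,258),35),('d2',(501,275),35),('d3',(726,291),35),('d0b',(33,42),35),('d1b',(279,60),35),('d2b',(520,77),35),('d3b',(760,96),35)]:
  print(n,at('w3',g(u),z).round(1))
for u in[(233,296),(576,317)]: print('board',at('w3',np.array(u)/1.5625,9).round(1))
```

```text
L 48 w 59.7 mid [696.7 127.   57. ] yawL 0.3 shoulderyaw 1.9 yawR 2.0
L 43 w 60.6 mid [697.1 128.2  52. ] yawL 0.3 shoulderyaw 1.9 yawR 2.0
L 38 w 61.5 mid [697.5 129.5  47. ] yawL 0.3 shoulderyaw 1.9 yawR 2.0
M 48 w 47.5 mid [696.8  47.4  57. ] yawL 0.1 shoulderyaw 1.8
M 43 w 48.2 mid [697.2  47.4  52. ] yawL 0.1 shoulderyaw 1.8
M 38 w 48.9 mid [697.5  47.5  47. ] yawL 0.1 shoulderyaw 1.8
R 48 w 49.9 mid [697.1 -46.3  57. ] yawL 2.5 shoulderyaw 0.7 yawR 2.3
R 43 w 50.6 mid [697.5 -47.7  52. ] yawL 2.5 shoulderyaw 0.7 yawR 2.3
R 38 w 51.4 mid [697.8 -49.   47. ] yawL 2.5 shoulderyaw 0.7 yawR 2.3
L 38 neck w 53.3 tipw 50.1 [696.1 127.9  43.3] [657.6 127.6  43.3] 0.4
M 48 neck w 45.8 tipw 42.2 [696.5  45.5  53.3] [657.6  43.   53.3] 3.8
M 43 neck w 46.5 tipw 42.8 [696.9  45.6  48.3] [657.4  42.9  48.3] 3.8
R 48 neck w 42.6 tipw 39.9 [696.9 -45.   53.3] [657.5 -47.2  53.3] 3.3
R 43 neck w 43.3 tipw 40.5 [697.2 -46.3  48.3] [657.3 -48.6  48.3] 3.3
d0 [677. 178.  35.]
d1 [677.4  88.2  35. ]
d2 [677.1  -1.9  35. ]
d3 [677.  -91.7  35. ]
d0b [747.  178.1  35. ]
d1b [747.1  87.9  35. ]
d2b [747.5  -1.4  35. ]
d3b [747.1 -91.6  35. ]
board [555.9 183.4   9. ]
board [556.5 -97.7   9. ]
```

Matches: middle cap is 60x38 and goes to the left bay, right cap is 55x43 and goes to the middle bay, left cap is 50x48 and goes to the right bay. The rack's yaw is about 0, its mouths are at x≈648 and its bays at y≈133, 43 and -47. I start with the middle cap.

Emit:
{"op": "step_arm", "data": {
  "targets": [
    [[-0.624,-0.126,-0.576,0,0,-0.59,1],[-0.624,-0.126,-0.576,0,0,-0.59,1],[-0.624,-0.126,-0.576,0,0,-0.59,1],[-0.624,-0.126,-0.576,0,0,-0.59,1],[-0.624,-0.126,-0.576,0,0,-0.59,1]]
  ]
}}

```text
t: 4.05
ee_pos: [436.2, 6.6, 260.5]
orientation: [3.134, -0.219, 0.001]
ft_force: [0.5, -0.3, -1.0]
width: 87.7
grasp_force: 0.0
```

Emit:
{"op": "step_arm", "data": {
  "targets": [
    [[0,0,0,0,0,0,1],[0,0,-0.4,0,0,0,1],[0,0,-0.4,0,0,0,1],[0,0,-0.2,0,0,0,1],[0,0,0,0,0,0,1]]
  ]
}}

```text
t: 4.68
ee_pos: [438.8, 7.1, 210.9]
orientation: [-3.134, 0.216, -0.0]
ft_force: [0.2, -0.8, 1.6]
width: 87.8
grasp_force: 0.0
```

Emit:
{"op": "step_arm", "data": {
  "targets": [
    [[-0.04,0,-0.4,0,0,0,1],[0,0,0,0,0,0,0.5],[0,0,0,0,0,0,0.3],[0,0,0,0,0,0,0.3],[0,0,0,0,0,0,0.3]]
  ]
}}

```text
t: 5.3
ee_pos: [436.6, 7.1, 191.4]
orientation: [-3.134, 0.216, -0.002]
ft_force: [-0.1, 0.4, 7.6]
width: 59.7
grasp_force: 30.0
```

Emit:
{"op": "step_arm", "data": {
  "targets": [
    [[0,0,0,0,0,0,0.3],[0,0,0.2,0,0,0,0.3],[0,0,0.4,0,0,0,0.3],[0,0,0.3,0,0,0,0.3],[0,0,0,0,0,0,0.3]]
  ]
}}

```text
t: 5.92
ee_pos: [436.7, 7.1, 236.9]
orientation: [-3.134, 0.216, -0.004]
ft_force: [0.5, -0.3, 0.3]
width: 59.5
grasp_force: 30.0
```

Emit:
{"op": "step_arm", "data": {
  "targets": [
    [[0.69,0.6,0,0,0,0.55,0.3],[0.69,0.6,0,0,0,0.55,0.3],[0.69,0.6,-0.2,0,0,0.55,0.3],[0.69,0.6,-0.24,0,0,0.55,0.3],[0,0,0,0,0,0,0.3]]
  ]
}}

```text
t: 6.55
ee_pos: [575.7, 128.9, 212.4]
orientation: [-3.141, -0.028, -0.001]
ft_force: [-0.7, 0.4, -1.1]
width: 59.9
grasp_force: 30.0
```

Run:
```python
from h import *
save('wrist','w4');o=readout.get_obs();print(o['t'],o['ee_pos'],o['orientation'],o['ft_force'])
p=ld('w4')[0];cv2.imwrite('pics/w4b.png',cv2.resize(p,(800,600),interpolation=cv2.INTER_CUBIC)[:,:,::-1])
```

```text
6.6 [574.24372238 127.80640039 212.47918577] [ 3.14116176e+00  2.67012040e-02 -2.25593164e-03] [-1.77412944 -0.31353312 -0.05721232]
```

View pics/w4b.png

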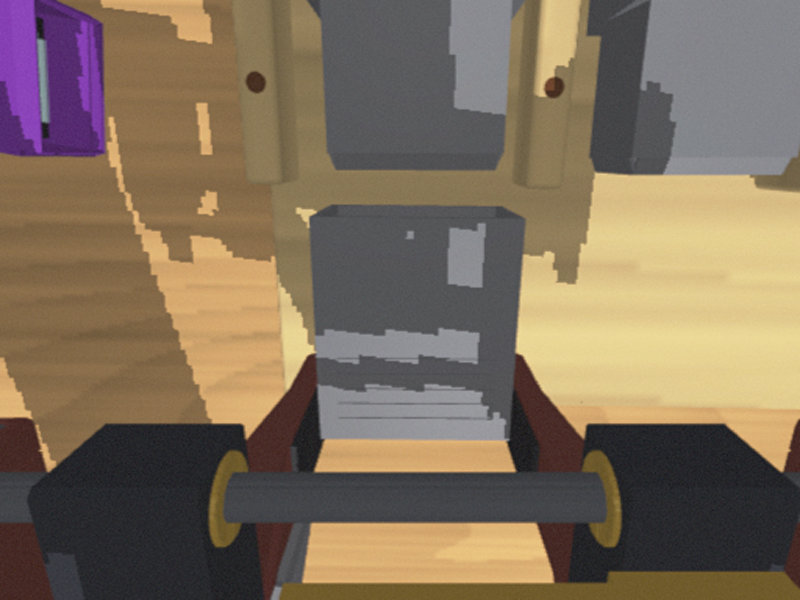

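The wrist view shows the cap at the mouth, with its mouth edge at (312,218)-(523,218). The neck edges are (327,152)/(505,152) at the tip and (320,10)/(511,10) further back.

Run:
```python
from h import *
s=1.5625
f=lambda u,z:at('w4',np.array(u)/s,z)
u=212.5-191.2
c=[f((312,218),u+38),f((523,218),u+38),f((321,437),u+38),f((508,439),u+38)]
n=[f((327,152),43.3),f((505,152),43.3),f((320,10),43.3),f((511,10),43.3),f((332,169),43.3-2),f((500,169),43.3-2)]
print(np.round(c,1));print(np.round(n,1))
print('mouth mid',(c[0]+c[1])/2,'tip mid',(n[0]+n[1])/2,'back mid',(n[2]+n[3])/2, 'closed mid',(c[2]+c[3])/2)
print('screws',f((256,82),35),f((554,87),35))
```

```text
[[639.9 158.3  59.3]
 [640.9 100.4  59.3]
 [571.5 158.5  59.3]
 [571.7  99.5  59.3]]
[[657.4 156.3  43.3]
 [658.3 103.7  43.3]
 [694.5 156.9  43.3]
 [695.4 104.7  43.3]
 [652.6 155.3  41.3]
 [653.4 104.5  41.3]]
mouth mid [640.39918948 129.35857127  59.3       ] tip mid [657.86307227 130.0143906   43.3       ] back mid [694.92392737 130.80261334  43.3       ] closed mid [571.58897121 129.01332622  59.3       ]
screws [677.22234238 178.36027251  35.        ] [677.33292123  88.76714112  35.        ]
```

Emit:
{"op": "step_arm", "data": {
  "targets": [
    [[0,0.01,-0.12,0,0,0,0.3],[0,0.01,-0.12,0,0,0,0.3],[0.1,0,0,0,0,0,0.3],[0.1,0,0,0,0,0,0.3],[0.1,0,0,0,0,0,0.3]]
  ]
}}

```text
t: 7.22
ee_pos: [589.8, 128.0, 202.0]
orientation: [-3.141, -0.024, -0.001]
ft_force: [-0.3, 0.1, 0.2]
width: 59.7
grasp_force: 30.0
```

Emit:
{"op": "step_arm", "data": {
  "targets": [
    [[0.06,0,0,0,0,0,0.3],[0.06,0,0,0,0,0,0.3],[0.06,0,0,0,0,0,0.3],[0,0,0,0,0,0,0.3],[0,0,0,0,0,0,0.3]]
  ]
}}

```text
t: 7.85
ee_pos: [598.3, 128.1, 201.7]
orientation: [-3.141, -0.025, -0.0]
ft_force: [-0.8, -0.2, 0.3]
width: 59.9
grasp_force: 30.0
```

Emit:
{"op": "step_arm", "data": {
  "targets": [
    [[0.1,0,0,0,0,0,0.3],[0.1,0,0,0,0,0,0.3],[0.1,0,-0.01,0,0,0,0.3],[0.1,0,0,0,0,0,0.3],[0.1,0,0,0,0,0,0.3]]
  ]
}}

```text
t: 8.48
ee_pos: [623.6, 128.1, 201.1]
orientation: [-3.141, -0.025, 0.0]
ft_force: [-1.2, -0.1, 0.6]
width: 60.1
grasp_force: 30.0
```

Emit:
{"op": "step_arm", "data": {
  "targets": [
    [[0.04,0,0,0,0,0,0.3],[0.04,0,0,0,0,0,0.3],[0.04,0,0,0,0,0,0.3],[0.04,0,0,0,0,0,0.3],[0.02,0,0,0,0,0,0.3]]
  ]
}}

```text
t: 9.1
ee_pos: [632.3, 128.1, 201.2]
orientation: [-3.141, -0.025, -0.0]
ft_force: [-0.5, 0.9, -0.0]
width: 60.0
grasp_force: 30.0
```

Emit:
{"op": "step_arm", "data": {
  "targets": [
    [[0.02,0,0,0,0,0,0.3],[0.02,0,0,0,0,0,0.3],[0.02,0,0,0,0,0,0.3],[0,0,0,0,0,0,0.3],[0,0,0,0,0,0,0.3]]
  ]
}}

```text
t: 9.72
ee_pos: [634.8, 128.1, 201.1]
orientation: [3.141, 0.025, -0.002]
ft_force: [-5.3, 0.6, 3.0]
width: 59.8
grasp_force: 31.8
```

Emit:
{"op": "step_arm", "data": {
  "targets": [
    [[0.02,0,0,0,0,0,0.3],[0.02,0,0,0,0,0,0.3],[0.02,0,0,0,0,0,0.3],[0,0,0,0,0,0,0.3],[0,0,0,0,0,0,0.3]]
  ]
}}

```text
t: 10.35
ee_pos: [635.9, 128.2, 201.1]
orientation: [3.141, 0.024, -0.011]
ft_force: [-14.0, 1.7, 12.1]
width: 59.8
grasp_force: 36.4
```

Emit:
{"op": "step_arm", "data": {
  "targets": [
    [[-0.05,0,0,0,0,0,0.8],[0,0,0,0,0,0,0.8],[0,0,0,0,0,0,0.8],[-0.2,0,0,0,0,0,0.8],[-0.5,0,0,0,0,0,0.8]]
  ]
}}

```text
t: 10.98
ee_pos: [601.4, 128.0, 201.5]
orientation: [-3.141, -0.025, -0.005]
ft_force: [0.2, -0.3, -0.5]
width: 70.7
grasp_force: 0.0
```

Run:
```python
from h import *
save('wrist','w5');o=readout.get_obs();print(o['t'],o['ee_pos'],o['orientation'],o['ft_force'])
p=ld('w5')[0];cv2.imwrite('pics/w5b.png',cv2.resize(p,(800,600),interpolation=cv2.INTER_CUBIC)[:,:,::-1])
```

```text
11.025 [597.66406892 127.7931054  200.71481247] [ 3.14081107  0.02519535 -0.00365326] [-3.87552617 -0.31874823 -0.59275698]
```

View pics/w5b.png

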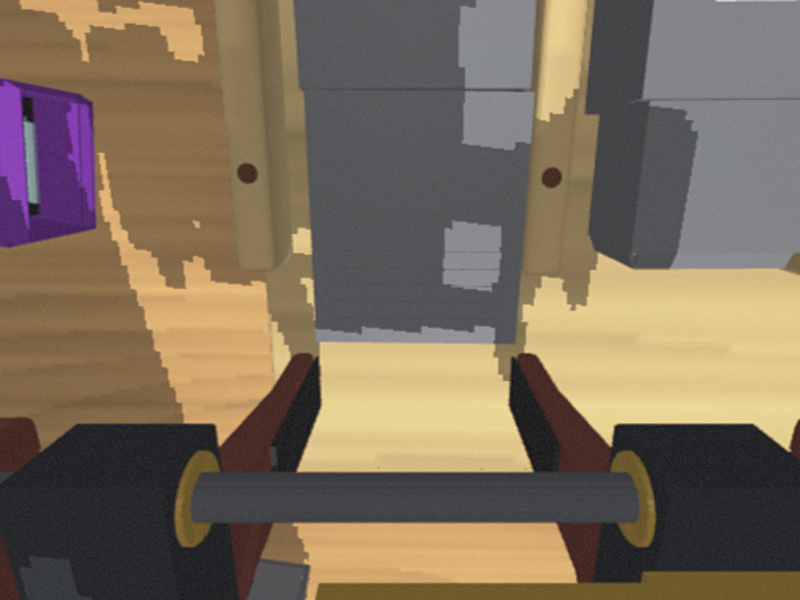

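The view shows the cap home: the seam is closed at row ~89 and the faces are flush. Next is the right cap.

Emit:
{"op": "step_arm", "data": {
  "targets": [
    [[-0.312,0,0.6,0,0,-0.325,1],[-0.312,0,0.6,0,0,-0.325,1],[-0.312,-0.861,0,0,0,-0.325,1],[-0.312,-0.861,0,0,0,-0.325,1],[-0.312,-0.861,0,0,0,-0.325,1]]
  ]
}}

```text
t: 11.65
ee_pos: [522.8, -2.3, 261.7]
orientation: [3.138, -0.153, 0.004]
ft_force: [0.6, 0.3, 0.2]
width: 87.6
grasp_force: 0.0
```

Emit:
{"op": "step_arm", "data": {
  "targets": [
    [[-0.312,-0.861,0,0,0,-0.325,1],[-0.312,-0.861,0,0,0,-0.325,1],[-0.312,-0.861,0,0,0,-0.325,1],[-0.312,-0.861,0,0,0,-0.325,1],[-0.312,-0.861,0,0,0,-0.325,1]]
  ]
}}

```text
t: 12.28
ee_pos: [444.6, -218.1, 261.6]
orientation: [3.123, -0.332, 0.003]
ft_force: [0.8, 0.6, 0.2]
width: 87.9
grasp_force: 0.0
```

Emit:
{"op": "step_arm", "data": {
  "targets": [
    [[0,0,0,0,0,0,1],[0,0,-0.1,0,0,0,1],[0,0,-0.1,0,0,0,1],[0,0,0,0,0,0,1],[0,0,0,0,0,0,1]]
  ]
}}

```text
t: 12.9
ee_pos: [445.0, -215.7, 251.1]
orientation: [-3.124, 0.329, 0.0]
ft_force: [0.1, -0.4, -0.1]
width: 87.9
grasp_force: 0.0
```

Emit:
{"op": "step_arm", "data": {
  "targets": [
    [[-0.06,-0.02,-0.4,0,0,0,1],[0,0,-0.5,0,0,0,1],[0,0,-0.3,0,0,0,1],[0,0,0,0,0,0,0.8],[0,0,0,0,0,0,0.3]]
  ]
}}

```text
t: 13.52
ee_pos: [442.1, -217.3, 191.6]
orientation: [3.124, -0.331, 0.001]
ft_force: [-0.1, -1.0, -0.6]
width: 71.1
grasp_force: 0.0
```

Emit:
{"op": "step_arm", "data": {
  "targets": [
    [[0,0,0,0,0,0,0.3],[0,0,0,0,0,0,0.3],[0,0,0,0,0,0,0.3],[0,0,0,0,0,0,0.3],[0,0,0,0,0,0,0.3]]
  ]
}}

```text
t: 14.15
ee_pos: [442.0, -217.4, 191.8]
orientation: [3.124, -0.331, 0.002]
ft_force: [-0.6, 0.3, 6.0]
width: 55.0
grasp_force: 30.0
```

Emit:
{"op": "step_arm", "data": {
  "targets": [
    [[0,0,0.4,0,0,0,0.3],[0,0,0.7,0,0,0,0.3],[0.35,0.655,0,0,0,0.44,0.3],[0.35,0.655,0,0,0,0.44,0.3],[0.35,0.655,0,0,0,0.44,0.3]]
  ]
}}

```text
t: 14.78
ee_pos: [494.6, -118.1, 246.4]
orientation: [3.136, -0.186, 0.001]
ft_force: [0.0, -0.1, -1.4]
width: 54.8
grasp_force: 30.0
```

Emit:
{"op": "step_arm", "data": {
  "targets": [
    [[0.35,0.655,0,0,0,0.44,0.3],[0.35,0.655,0,0,0,0.44,0.3],[0.35,0.655,0,0,0,0.44,0.3],[0.35,0.655,-0.3,0,0,0.44,0.3],[0.21,0.655,-0.3,0,0,0.44,0.3]]
  ]
}}

```text
t: 15.4
ee_pos: [575.5, 45.9, 216.0]
orientation: [-3.141, -0.056, -0.002]
ft_force: [0.4, 0.1, -0.4]
width: 54.9
grasp_force: 30.0
```

Emit:
{"op": "step_arm", "data": {
  "targets": [
    [[0,0,-0.1,0,0,0,0.3],[0,0,0,0,0,0,0.3],[0,0,0,0,0,0,0.3],[0,0,0,0,0,0,0.3],[0,0,0,0,0,0,0.3]]
  ]
}}

```text
t: 16.02
ee_pos: [574.8, 44.2, 211.6]
orientation: [-3.141, -0.053, -0.001]
ft_force: [-0.2, -1.0, 0.2]
width: 54.7
grasp_force: 30.0
```

Run:
```python
from h import *
save('wrist','w6');o=readout.get_obs();print(o['t'],o['ee_pos'],o['orientation'],o['ft_force'],o['width'])
p=ld('w6')[0];cv2.imwrite('pics/w6b.png',cv2.resize(p,(800,600),interpolation=cv2.INTER_CUBIC)[:,:,::-1])
```

```text
16.075 [574.78329238  44.2950006  211.49556348] [-3.14111057e+00 -5.33430907e-02 -7.01386479e-04] [ 0.3673666  -0.0786758  -0.86148436] 54.83061852251461
```

View pics/w6b.png

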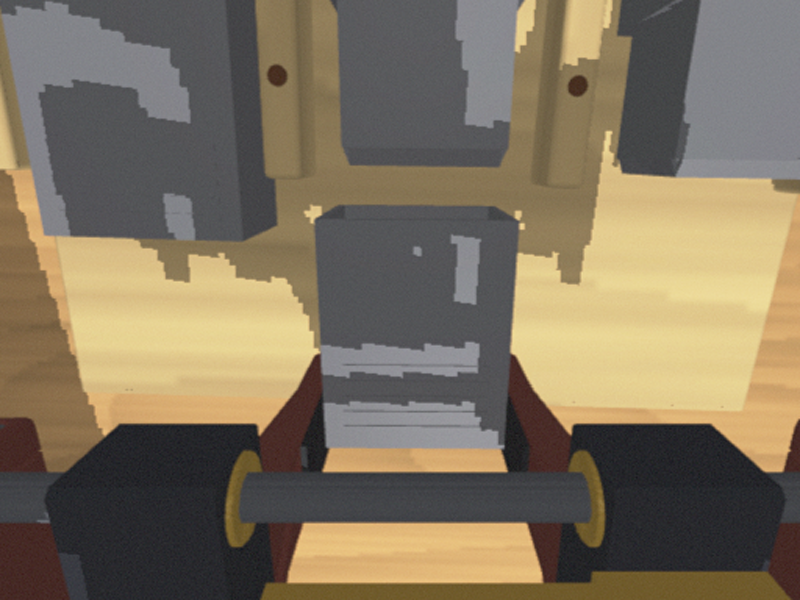

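The view shows the cap mouth at (316,219)-(518,221), and the middle neck at (343,150)/(508,152) by the tip and (338,10)/(516,10) further back.

Run:
```python
from h import *
s=1.5625
f=lambda u,z:at('w6',np.array(u)/s,z)
u=211.5-191.4;z=43+9-3.7
c=[f((316,219),u+43),f((518,221),u+43),f((322,446),u+43),f((504,448),u+43)]
n=[f((343,150),z),f((508,152),z),f((338,10),z),f((516,10),z),f((350,166),z-2),f((501,167),z-2)]
print(np.round(c,1));print(np.round(n,1))
print('mouth mid',(c[0]+c[1])/2,'closed mid',(c[2]+c[3])/2,'tip mid',(n[0]+n[1])/2,'back mid',(n[2]+n[3])/2)
print('screws',f((277,75),35),f((577,86),35))
```

```text
[[638.8  72.5  63.1]
 [640.   19.   63.1]
 [569.9  72.5  63.1]
 [570.9  16.8  63.1]]
[[656.6  67.3  48.3]
 [657.6  20.4  48.3]
 [691.7  68.2  48.3]
 [693.2  21.5  48.3]
 [652.3  65.6  46.3]
 [653.4  21.7  46.3]]
mouth mid [639.41289112  45.75853487  63.1       ] closed mid [570.39939208  44.64305943  63.1       ] tip mid [657.12616042  43.85613856  48.3       ] back mid [692.44527072  44.85130308  48.3       ]
screws [677.44055246  88.54620664  35.        ] [677.33076262  -1.02749604  35.        ]
```

Emit:
{"op": "step_arm", "data": {
  "targets": [
    [[0,-0.02,-0.1,0,0,0,0.3],[0,-0.02,-0.11,0,0,0,0.3],[0.1,0,0,0,0,0,0.3],[0.1,0,0,0,0,0,0.3],[0.1,0,0,0,0,0,0.3]]
  ]
}}

```text
t: 16.7
ee_pos: [589.3, 42.7, 200.5]
orientation: [3.141, 0.055, -0.003]
ft_force: [-4.6, -0.6, 6.7]
width: 54.8
grasp_force: 30.0
```

Emit:
{"op": "step_arm", "data": {
  "targets": [
    [[0.06,0,0,0,0,0,0.3],[0.06,0,0,0,0,0,0.3],[0.06,0,0,0,0,0,0.3],[0,0,0,0,0,0,0.3],[0,0,0,0,0,0,0.3]]
  ]
}}

```text
t: 17.32
ee_pos: [598.9, 42.7, 200.5]
orientation: [-3.141, -0.054, -0.0]
ft_force: [0.6, 0.2, -0.1]
width: 55.2
grasp_force: 30.0
```

Emit:
{"op": "step_arm", "data": {
  "targets": [
    [[0.1,0,0,0,0,0,0.3],[0.1,0,0,0,0,0,0.3],[0.1,0,0,0,0,0,0.3],[0.1,0,0,0,0,0,0.3],[0.1,0,0,0,0,0,0.3]]
  ]
}}

```text
t: 17.95
ee_pos: [624.1, 42.7, 200.6]
orientation: [3.141, 0.054, -0.0]
ft_force: [-0.0, 0.9, -1.1]
width: 55.0
grasp_force: 30.0
```

Emit:
{"op": "step_arm", "data": {
  "targets": [
    [[0.06,0,0,0,0,0,0.3],[0.06,0,0,0,0,0,0.3],[0.04,0,0,0,0,0,0.3],[0.04,0,0,0,0,0,0.3],[0,0,0,0,0,0,0.3]]
  ]
}}

```text
t: 18.58
ee_pos: [633.8, 42.7, 200.7]
orientation: [3.141, 0.054, -0.0]
ft_force: [-0.2, -0.1, 0.1]
width: 54.6
grasp_force: 30.0
```

Emit:
{"op": "step_arm", "data": {
  "targets": [
    [[0.02,0,0,0,0,0,0.3],[0.02,0,0,0,0,0,0.3],[0.02,0,0,0,0,0,0.3],[0,0,0,0,0,0,0.3],[0,0,0,0,0,0,0.3]]
  ]
}}

```text
t: 19.2
ee_pos: [635.9, 42.7, 200.5]
orientation: [3.141, 0.054, -0.004]
ft_force: [-6.9, -0.8, 3.5]
width: 55.0
grasp_force: 30.0
```

Emit:
{"op": "step_arm", "data": {
  "targets": [
    [[0.02,0,0,0,0,0,0.3],[0.02,0,0,0,0,0,0.3],[0,0,0,0,0,0,0.3],[0,0,0,0,0,0,0.3],[0,0,0,0,0,0,0.3]]
  ]
}}

```text
t: 19.82
ee_pos: [636.7, 42.7, 200.5]
orientation: [-3.141, -0.054, 0.01]
ft_force: [-11.8, -0.0, 8.4]
width: 54.7
grasp_force: 30.0
```

Emit:
{"op": "step_arm", "data": {
  "targets": [
    [[-0.05,0,0,0,0,0,0.75],[0,0,0,0,0,0,0.75],[0,0,0,0,0,0,0.75],[-0.2,0,0,0,0,0,0.75],[-0.5,0,0,0,0,0,0.75]]
  ]
}}

```text
t: 20.45
ee_pos: [602.3, 43.1, 201.0]
orientation: [-3.141, -0.055, -0.006]
ft_force: [-0.8, 0.4, -0.4]
width: 65.9
grasp_force: 0.0
```

Run:
```python
from h import *
save('wrist','w7');o=readout.get_obs();print(o['t'],o['ee_pos'],o['orientation'],o['ft_force'])
# column brightness profile along cap/case seam (dark line) in raw image
p=ld('w7')[0].mean(2)
for x in(-20,-10,0,10,20):
    u=np.array([proj('w7',(X,45+x,52)) for X in np.arange(680,720,1)]);v=cv2.remap(p.astype(np.float32),u[:,:1].astype(np.float32),u[:,1:].astype(np.float32),1).ravel()
    print(x,v.round().astype(int).tolist())
```

```text
20.5 [598.39226444  42.87731445 200.23437898] [ 3.14094128  0.05520405 -0.00398882] [-3.74210477 -0.2700308  -0.9303042 ]
-20 [91, 91, 92, 93, 91, 141, 143, 145, 144, 145, 144, 145, 146, 145, 145, 144, 145, 145, 146, 146, 147, 144, 145, 146, 143, 144, 145, 145, 145, 146, 145, 145, 146, 145, 146, 146, 146, 146, 145, 146]
-10 [91, 93, 90, 94, 93, 92, 93, 92, 92, 94, 92, 92, 92, 95, 94, 92, 95, 94, 93, 95, 92, 94, 94, 95, 97, 96, 94, 96, 96, 95, 96, 96, 95, 96, 97, 96, 96, 97, 95, 96]
0 [92, 92, 92, 92, 92, 92, 92, 94, 95, 95, 93, 93, 95, 94, 94, 94, 94, 95, 95, 97, 93, 94, 97, 95, 94, 96, 97, 95, 95, 96, 97, 97, 97, 96, 97, 95, 98, 96, 95, 28]
10 [93, 93, 94, 92, 93, 91, 92, 92, 96, 95, 92, 95, 95, 95, 94, 94, 96, 94, 95, 96, 97, 95, 95, 95, 97, 96, 94, 96, 96, 95, 95, 95, 96, 95, 96, 98, 97, 97, 95, 0]
20 [91, 90, 90, 93, 94, 93, 92, 94, 93, 93, 93, 93, 93, 92, 93, 94, 94, 93, 92, 94, 95, 93, 95, 93, 95, 95, 95, 94, 96, 96, 94, 93, 95, 93, 95, 94, 95, 97, 95, 0]
```

There is no seam gap in the profile, so the second cap is home. Now the left cap.

Emit:
{"op": "step_arm", "data": {
  "targets": [
    [[-0.4,0,0.6,0,0,-0.375,1],[-0.4,0,0.6,0,0,-0.375,1],[-0.4,0.56,0,0,0,-0.375,1],[-0.4,0.56,0,0,0,-0.375,1],[-0.4,0.56,0,0,0,-0.375,1]]
  ]
}}

```text
t: 21.12
ee_pos: [501.5, 127.4, 261.2]
orientation: [-3.137, 0.153, -0.003]
ft_force: [0.6, 0.3, -0.4]
width: 87.9
grasp_force: 0.0
```

Emit:
{"op": "step_arm", "data": {
  "targets": [
    [[-0.4,0.56,0,0,0,-0.375,1],[-0.4,0.56,0,0,0,-0.375,1],[-0.4,0.56,0,0,0,-0.375,1],[0,0,-0.1,0,0,0,1],[0,0,-0.1,0,0,0,1]]
  ]
}}

```text
t: 21.75
ee_pos: [442.0, 210.6, 250.6]
orientation: [-3.129, 0.273, -0.002]
ft_force: [0.3, -1.0, -0.1]
width: 87.6
grasp_force: 0.0
```

Emit:
{"op": "step_arm", "data": {
  "targets": [
    [[-0.05,0,-0.4,0,0,0,1],[0,0,-0.5,0,0,0,1],[0,0,-0.28,0,0,0,1],[0,0,0,0,0,0,0.8],[0,0,0,0,0,0,0.3]]
  ]
}}

```text
t: 22.38
ee_pos: [439.3, 210.6, 192.1]
orientation: [-3.129, 0.275, -0.001]
ft_force: [-0.4, 0.2, -0.5]
width: 71.7
grasp_force: 0.0
```

Emit:
{"op": "step_arm", "data": {
  "targets": [
    [[0,0,0,0,0,0,0.3],[0,0,0,0,0,0,0.3],[0,0,0,0,0,0,0.3],[0,0,0,0,0,0,0.3],[0,0,0,0,0,0,0.3]]
  ]
}}

```text
t: 23.0
ee_pos: [438.9, 210.8, 192.2]
orientation: [-3.129, 0.274, -0.001]
ft_force: [-0.5, -0.2, 7.1]
width: 50.0
grasp_force: 30.0
```

Emit:
{"op": "step_arm", "data": {
  "targets": [
    [[0,0,0.4,0,0,0,0.3],[0,0,0.7,0,0,0,0.3],[0.34,-0.65,0,0,0,0.39,0.3],[0.34,-0.65,0,0,0,0.39,0.3],[0.34,-0.65,0,0,0,0.39,0.3]]
  ]
}}

```text
t: 23.62
ee_pos: [490.1, 112.4, 246.9]
orientation: [-3.138, 0.144, -0.0]
ft_force: [-0.5, 0.6, -0.8]
width: 49.5
grasp_force: 30.0
```

Emit:
{"op": "step_arm", "data": {
  "targets": [
    [[0.34,-0.65,0,0,0,0.39,0.3],[0.34,-0.65,0,0,0,0.39,0.3],[0.34,-0.65,0,0,0,0.39,0.3],[0.34,-0.65,-0.3,0,0,0.39,0.3],[0.32,-0.65,-0.3,0,0,0.39,0.3]]
  ]
}}

```text
t: 24.25
ee_pos: [574.2, -50.3, 216.4]
orientation: [3.141, 0.069, 0.001]
ft_force: [0.3, -0.4, -0.3]
width: 49.8
grasp_force: 30.0
```

Emit:
{"op": "step_arm", "data": {
  "targets": [
    [[0,0,-0.1,0,0,0,0.3],[0,0,0,0,0,0,0.3],[0,0,0,0,0,0,0.3],[0,0,0,0,0,0,0.3],[0,0,0,0,0,0,0.3]]
  ]
}}

```text
t: 24.88
ee_pos: [573.8, -48.8, 212.1]
orientation: [3.141, 0.069, 0.001]
ft_force: [0.3, -0.3, -0.3]
width: 50.1
grasp_force: 30.0
```

Run:
```python
from h import *
save('wrist','w8');o=readout.get_obs();print(o['t'],o['ee_pos'],o['orientation'],o['ft_force'],o['width'])
p=ld('w8')[0];cv2.imwrite('pics/w8b.png',cv2.resize(p,(800,600),interpolation=cv2.INTER_CUBIC)[:,:,::-1])
```

```text
24.925 [573.75322203 -48.85480634 212.01234114] [3.14082624e+00 6.85722828e-02 6.92697480e-04] [-0.51895603 -0.27893398 -0.85222595] 49.87604243014021
```

View pics/w8b.png

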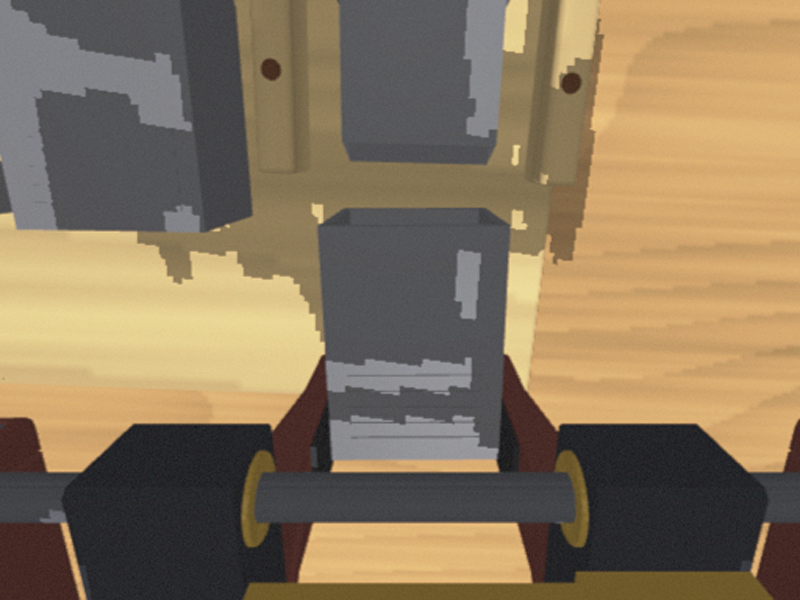

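The view shows the cap mouth at (319,225)-(509,228) and its closed end at (330,458)-(498,460). The neck is at (343,143)/(496,147) by the tip and (340,10)/(505,10) further back.

Run:
```python
from h import *
s=1.5625
f=lambda u,z:at('w8',np.array(u)/s,z)
u=212-192;z=48+9-3.7
c=[f((319,225),u+48),f((509,228),u+48),f((330,458),u+48),f((498,460),u+48)]
n=[f((343,143),z),f((496,147),z),f((340,10),z),f((505,10),z)]
print(np.round(c,1));print(np.round(n,1))
print('mouth mid',(c[0]+c[1])/2,'closed mid',(c[2]+c[3])/2,'tip mid',(n[0]+n[1])/2,'back mid',(n[2]+n[3])/2)
print('screws',f((271,69),35),f((571,83),35))
```

```text
[[636.6 -21.4  68. ]
 [637.8 -70.2  68. ]
 [567.5 -23.7  68. ]
 [568.9 -73.7  68. ]]
[[657.1 -25.5  53.3]
 [657.9 -67.4  53.3]
 [689.3 -24.8  53.3]
 [691.  -66.7  53.3]]
mouth mid [637.19798362 -45.80682421  68.        ] closed mid [568.16842991 -48.70912373  68.        ] tip mid [657.50937394 -46.46451721  53.3       ] back mid [690.15733391 -45.72229748  53.3       ]
screws [677.57536755  -1.53531138  35.        ] [677.55412832 -91.19597609  35.        ]
```

Emit:
{"op": "step_arm", "data": {
  "targets": [
    [[0,0,-0.1,0,0,-0.12,0.3],[0,0,-0.11,0,0,-0.13,0.3],[0.1,0,0,0,0,0,0.3],[0.1,0,0,0,0,0,0.3],[0.1,0,0,0,0,0,0.3]]
  ]
}}

```text
t: 25.55
ee_pos: [589.0, -49.3, 200.9]
orientation: [-3.141, -0.04, 0.0]
ft_force: [0.4, 0.6, 0.8]
width: 49.6
grasp_force: 30.0
```

Emit:
{"op": "step_arm", "data": {
  "targets": [
    [[0.08,0,0,0,0,0,0.3],[0.06,0,0,0,0,0,0.3],[0.06,0,0,0,0,0,0.3],[0,0,0,0,0,0,0.3],[0,0,0,0,0,0,0.3]]
  ]
}}

```text
t: 26.18
ee_pos: [598.8, -49.3, 201.2]
orientation: [-3.141, -0.04, -0.0]
ft_force: [0.5, 0.9, -1.0]
width: 50.1
grasp_force: 30.0
```

Emit:
{"op": "step_arm", "data": {
  "targets": [
    [[0.1,0,0,0,0,0,0.3],[0.1,0,0,0,0,0,0.3],[0.1,0,0,0,0,0,0.3],[0.1,0,0,0,0,0,0.3],[0.1,0,0,0,0,0,0.3]]
  ]
}}

```text
t: 26.8
ee_pos: [624.1, -49.3, 201.1]
orientation: [-3.141, -0.04, 0.0]
ft_force: [-0.7, 0.7, -0.4]
width: 50.0
grasp_force: 30.0
```

Emit:
{"op": "step_arm", "data": {
  "targets": [
    [[0.06,0,0,0,0,0,0.3],[0.06,0,0,0,0,0,0.3],[0.04,0,0,0,0,0,0.3],[0.04,0,0,0,0,0,0.3],[0,0,0,0,0,0,0.3]]
  ]
}}

```text
t: 27.42
ee_pos: [633.9, -49.3, 201.2]
orientation: [3.141, 0.04, 0.001]
ft_force: [-0.1, -0.1, -1.0]
width: 49.7
grasp_force: 30.0
```

Emit:
{"op": "step_arm", "data": {
  "targets": [
    [[0.02,0,0,0,0,0,0.3],[0.02,0,0,0,0,0,0.3],[0.02,0,0,0,0,0,0.3],[0,0,0,0,0,0,0.3],[0,0,0,0,0,0,0.3]]
  ]
}}

```text
t: 28.05
ee_pos: [636.7, -49.4, 201.1]
orientation: [3.141, 0.04, -0.0]
ft_force: [-2.3, -0.9, 0.5]
width: 49.9
grasp_force: 30.0
```

Emit:
{"op": "step_arm", "data": {
  "targets": [
    [[0.02,0,0,0,0,0,0.3],[0.02,0,0,0,0,0,0.3],[0,0,0,0,0,0,0.3],[0,0,0,0,0,0,0.3],[0,0,0,0,0,0,0.3]]
  ]
}}

```text
t: 28.68
ee_pos: [637.4, -49.3, 200.9]
orientation: [-3.141, -0.04, 0.007]
ft_force: [-9.4, -0.3, 4.7]
width: 50.2
grasp_force: 30.0
```

Emit:
{"op": "step_arm", "data": {
  "targets": [
    [[-0.05,0,0,0,0,0,0.7],[0,0,0,0,0,0,0.7],[0,0,0,0,0,0,0.7],[-0.2,0,0,0,0,0,0.7],[-0.5,0,0,0,0,0,0.7]]
  ]
}}

```text
t: 29.3
ee_pos: [602.4, -49.0, 201.6]
orientation: [3.141, 0.041, 0.006]
ft_force: [-0.0, -0.1, -0.0]
width: 61.3
grasp_force: 0.0
```

Emit:
{"op": "step_arm", "data": {
  "targets": [
    [[-0.4,0,0.4,0,0,-0.1,0.7],[-0.2,0.6,0.8,0,0,-0.2,0.4],[0,0.6,0.8,0,0,-0.3,0],[0,0.6,0.4,0,0,0,0],[0,0,0,0,0,0,0]]
  ]
}}

```text
t: 29.92
ee_pos: [572.2, 42.2, 323.3]
orientation: [-3.141, 0.022, -0.009]
ft_force: [0.7, -0.1, -0.1]
width: 25.2
grasp_force: 0.0
```

Run:
```python
from h import *
save('wrist','w9');o=readout.get_obs();print(o['t'],o['ee_pos'],o['orientation'],o['ft_force'])
p=ld('w9')[0].astype(np.float32);g=cv2.GaussianBlur(p.max(2)-p.min(2),(3,3),0); b=p.mean(2)
# closed-end top edge: grey->wood saturation change; seam: dark dip
for k,yc,h in(('L',129.5,38),('M',44,43),('R',-47.5,48)):
    for dy in(-12,0,12):
        X=np.arange(610,720,.5);u=np.array([proj('w9',(x,yc+dy,h+9)) for x in X],np.float32)
        s=cv2.remap(g,u[:,:1],u[:,1:],1).ravel();v=cv2.remap(b,u[:,:1],u[:,1:],1).ravel()
        e=X[np.argmax(s[:80]<(s[:5].mean()+s[100:].mean())/2)]
        d=v-cv2.blur(v.reshape(-1,1),(1,15)).ravel();j=np.argmin(d[140:200])+140
        print(k,dy,'closed end x',e,'seam x',X[j],d[j].round(1))
```

```text
29.975 [571.6629222   41.29713354 321.99252418] [ 3.14148714 -0.02273253  0.00451672] [-0.98028702 -0.40611377 -0.09422903]
L -12 closed end x 629.5 seam x 699.5 -8.2
L 0 closed end x 629.5 seam x 699.5 -6.7
L 12 closed end x 629.5 seam x 699.5 -5.2
M -12 closed end x 630.5 seam x 709.5 -15.7
M 0 closed end x 630.5 seam x 691.5 -3.9
M 12 closed end x 630.0 seam x 704.5 -2.3
R -12 closed end x 630.5 seam x 686.0 -1.6
R 0 closed end x 630.5 seam x 702.5 -2.1
R 12 closed end x 630.0 seam x 699.5 -2.2
```

```bash
python3 -c "
from h import *
print(ctrl.close_job())"
```

```text
the job is handed in; nothing more can be done
None
```

All three caps are pushed home on their matching cases as far as the final wrist-camera check shows (closed ends within about 1 mm of where they should be), and the job was handed in at about 30 s; the hand-in gave no verdict, and I did not re-check the pencil box and tissues in a picture, though the arm never came near them.

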